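# Pack the guest-room tea and coffee caddy

## Robot

A 6-joint arm with a two-finger parallel gripper is mounted at the origin on the work surface. World frame = base frame: x ahead of the robot, y to its left, z up, the work surface at z = 0. Lengths are in mm, angles in rad, forces in N, time in s.
With the tool pointing down it reaches from about 275 to 1000 mm from the base axis. Payload 8.4 kg.
Tool frame: the origin (TCP) lies midway between the tips of the shut fingers; the grasp point (between the pads) lies 19 mm behind it; z points along the fingers, y is the line along which they close (so a half turn about z gives the same grasp; the last joint's range is limited). The gripper opens to 85 mm and grips with 20 to 120 N. Pads are 22 mm wide; open, the fingers measure 114 mm over their backs; the gripper's body (76 mm by 85 mm) begins 54 mm behind the grasp point. The pads swing forward as they close: fully open they stand 13 mm farther back than shut.
Start: joints at [1.226, 0.353, 1.633, -0, 1.155, -0.002], TCP at [210.077, 588.639, 231.281] pointing down, gripper open.
Joint ranges: [-2.63, 2.63], [-0.92, 2.1], [0.06, 2.66], [-1.3, 4.44], [0, 2.69], [-3.02, 3.02]. Speed limits (rad/s): [2.22, 2.22, 2.79, 3.14, 3.14, 3.14].

## Interface

Orientations are given as [roll, pitch, yaw] about the fixed x, y, z axes, in that order (R = Rz(yaw) Ry(pitch) Rx(roll)).
In Python, from rig import r, cams gives the robot as it stands. The module is installed in compiled form; this text tells all that it offers.
- The arm moves only by the tool send_rows, never from a script. Its argument "targets" is one flat list of numbers, 7 for each row, row after row: the shift along the tool's x, y, z in m, then the turn, a rotation vector about the tool's x, y, z in rad, then the opening, from -1 (shut) to 1 (fully open). In form: [tx, ty, tz, wx, wy, wz, fingers, tx, ty, tz, wx, wy, wz, fingers, ...]. A call has 1 to 12 rows; each row is the pose to reach, as a shift and turn from the pose commanded when the call began, along the tool's axes at that moment; what a row does not reach only later rows make up. A row lasts 1/12 s, in which the tool goes at most 41.7 mm and 7.16 degrees, less where a joint would pass 70% of its speed; a pose out of reach is approached as far as the arm can. A call with a gripper value outside its range is refused whole. The fingers move at their own pace and stop on an object; "grip_force" is the grip in N (left out, the last holds). Time passes only in rows, so rows that repeat a pose let the fingers close. It gives the time, the measured TCP pose, the force, the opening and the grip force at its end, in the units of the state.
- r.sense(): the state, without advancing time (a new reading comes with each control period).
- cams.grab_frame(name): name is "scene" or "top" or "wrist"; returns a dict with "color" (384x512x3 uint8, blue, green, red), "fx", "fy", "cx", "cy" (pixels), "xyz" and "attitude" of the camera in the world. Camera axes: x right, y down, z forward; pixel columns grow to the right and rows downward; lengths in mm; the calibration is good to about 2 mm. A picture is of the moment at which its call begins. There is no depth.
- r.sign_off(): hands the job in; it is judged then, once.
The state is a dict: "clock": time; "qpos": joint angles; "qvel": joint speeds; "joint_efforts": joint torques, N m; "eef_pos": TCP position; "tcp_rot": TCP orientation; "contact_force": force on the tool from outside, world axes, zero at the start; "wrist_torque": the same for the moment, N m; "opening": opening from 0.0 (shut) to 1.0 (fully open); "grasp_force": force on a finger pad.
Only numpy, scipy, OpenCV 4.12 (cv2) and the standard library are available. Lean on these libraries where they do the work, as an engineer would, in place of code of your own. Each camera call takes 0.05 s, during which the arm holds its last target. There are 200 camera calls.

## Task

Finish packing the oak guest-room caddy: stand the green tea tin and the coffee jar upright in it in one row with the white bowl, all three flat on the caddy's floor (slide the bowl along to make room, it is a close fit), and drop the red wrapped biscuit into the bowl. Set the tin and the jar down gently, do not let them fall, and leave the crockery and the teaspoon on the tray where they are.

Things in the scene. Friction and masses are not known exactly. Their poses are not given: they have to be found in the camera images.
- caddy: Open-topped oblong oak box, fixed on the counter (does not slide). Inside 80 mm wide (its x axis) and 230 mm long (its y axis); walls 8 mm thick, outside 96 x 246 mm; wall tops 50 mm above the counter, inner floor 6 mm above it. Origin: centre of the underside, z up. It stands on the left or on the right of the counter.
- bowl: Loose straight-sided round white porcelain bowl, open at the top, standing in the caddy somewhere along its length. Outer diameter 77 mm (foot 68 mm), 60 mm high, wall 3.5 mm, so 70 mm across inside; inner floor 5 mm above its underside; about 0.26 kg, so pushing it low down from inside or outside slides it with a few newtons. Origin: centre of the underside, z up.
- tea_tin: Loose green rectangular tea tin with a paper label and a lid that stays on, standing on the tray: 66 mm along its x axis, 76 mm along its y axis, 115 mm high, straight sides, about 0.28 kg. Origin: centre of the underside, z up. With its y axis along the caddy's y axis the bowl, tin and jar take 219 mm of the 230 mm.
- coffee_jar: Loose round glass jar of coffee beans with a flat steel lid that stays on, standing on the tray: 66 mm diameter (foot slightly rounded), 100 mm high; the lid, 18 mm deep, is as wide as the jar; about 0.36 kg. Origin: centre of the underside, z up.
- biscuit: Loose hard biscuit bar in a red and gold wrapper, lying flat on the tray: 28 mm along its x axis, 66 mm along its y axis (a 56 mm body and a 5 mm flat crimp at each end), 16 mm high, about 35 g. Origin: centre of the underside, z up.
- tray: Fixed polished steel serving tray with a white inlay, 320 mm along its x axis, 400 mm along its y axis; the inlay on which things stand is 6 mm above the counter; the rolled rim around the edge is 14 mm high. Origin: centre of the underside.
- creamer: Small round white milk jug on the tray, 70 mm diameter with a handle, 75 mm high, origin at the centre of its underside; leave it alone.
- saucer: White saucer on the tray, 114 mm diameter, 15 mm high, origin at the centre of its underside; leave it alone.
- teaspoon: Steel teaspoon lying on the tray, 135 mm long and under 15 mm high, origin under its middle; leave it alone.
- cup: Empty white espresso cup with a handle, standing on the saucer: 62 mm diameter, 55 mm high, its rim 69 mm above the counter, origin at the centre of its underside; leave it alone.
Not all that is in view belongs to the job. There is more than one size of the tea_tin; the one meant has the size given above. What is shaped like the bowl but pink is not meant.

How it is judged (in metres and radians):
At the end, for the whole second after the job is handed in: Bowl, tin and jar stand in the caddy, upright (within 0.1 rad), undersides within 6 mm of its floor; the biscuit is in the bowl, the centre of its underside below the rim (under 45 mm above the bowl's underside); all released and at rest (x of bowl in the frame of caddy between -0.04 and 0.04 m and y of bowl in the frame of caddy between -0.115 and 0.115 m and z of each of bowl, tea_tin, coffee_jar in the frame of caddy below 0.012 m and angle between each of bowl, tea_tin, coffee_jar's own z axis and vertical below 0.1 rad and linear speed of each of bowl, tea_tin, coffee_jar, biscuit below 0.02 m/s and x of tea_tin in the frame of caddy between -0.04 and 0.04 m and y of tea_tin in the frame of caddy between -0.115 and 0.115 m and x of coffee_jar in the frame of caddy between -0.04 and 0.04 m and y of coffee_jar in the frame of caddy between -0.115 and 0.115 m and horizontal distance between biscuit and bowl below 0.035 m and z of biscuit in the frame of bowl between 0 and 0.045 m); the robot touches nothing.
It fails at once if the tea tin or the coffee jar is dropped or knocked: faster than 0.6 m/s (a fall of about 2 cm) while not held, its underside within 45 mm of the counter ((z of tea_tin in the frame of caddy below 0.045 m and linear speed of tea_tin above 0.6 m/s and contact force between the fingers and tea_tin below 0.5 N) or (z of coffee_jar in the frame of caddy below 0.045 m and linear speed of coffee_jar above 0.6 m/s and contact force between the fingers and coffee_jar below 0.5 N)).
It fails at once if the creamer, saucer, cup or teaspoon on the tray is shifted by more than 20 mm, or the creamer or cup is tipped (0.5 rad) (distance of any of creamer, saucer, teaspoon, cup from where it was at the start of the episode above 0.02 m or angle between any of creamer, cup's own z axis and vertical above 0.5 rad).
It also fails if it takes over 72 s, if anything falls off the work surface, if the arm or the gripper's body presses on something with over 40 N, if the wrist force passes 120 N, or if a joint passes its speed limit or range.

## Working session

There is one attempt and no reset: what is moved stays moved. The work goes in short steps, Python scripts to look and compute and a tool call to move; the robot and the scene stay as the last step left them, time stands still between calls to the robot, and variables do not carry over. Pictures are saved under pics/ and viewed, at most 10 in all, crops included, and the job is handed in when it is done.

Besides the shell and the picture viewer there is one more tool, called after "Emit:" as name(argument=value, ...), one argument or row to a line, values as JSON. send_rows: Moves the arm, as the interface text tells. Its arguments: {"type":"object","properties":{"targets":{"type":"array"},"grip_force":{"type":"number"}},"required":["targets"]}

```bash
mkdir -p pics; cat > h.py <<'E'
import numpy as np, cv2
from scipy.spatial.transform import Rotation as R
def rot(a):
    a=np.array(a,float)
    return a if a.shape==(3,3) else (R.from_quat(a).as_matrix() if a.size==4 else R.from_euler('xyz',a).as_matrix())
def ray(f,u,v):
    d=rot(f['attitude'])@np.array([(u-f['cx'])/f['fx'],(v-f['cy'])/f['fy'],1]); return np.array(f['xyz'],float),d
def plane(f,u,v,z):
    o,d=ray(f,u,v); return o+d*(z-o[2])/d[2]
def proj(f,p):
    c=rot(f['attitude']).T@(np.array(p,float)-np.array(f['xyz'])); return f['cx']+f['fx']*c[0]/c[2], f['cy']+f['fy']*c[1]/c[2]
E
python3 - <<'E'
from rig import r,cams
import cv2,pickle
print(r.sense())
for n in ('top','scene'):
    f=cams.grab_frame(n); pickle.dump(f,open(n+'.pkl','wb'))
    cv2.imwrite(f'pics/{n}0.png',cv2.resize(f['color'],(800,600),interpolation=cv2.INTER_CUBIC)); print({k:v for k,v in f.items() if k!='color'})
E
```

```text
{'clock': 0.0, 'qpos': array([ 1.22557860e+00,  3.53661743e-01,  1.63417415e+00,  2.97332784e-05,
        1.15519502e+00, -2.42668367e-03]), 'qvel': array([-0.00053256, -0.00101254, -0.00034164, -0.00173802, -0.00030169,
        0.00078679]), 'joint_efforts': array([ 1.95405759e-03, -6.05253553e+01, -3.42065227e+01,  1.85974814e-04,
        9.22585255e-03, -6.12338476e-05]), 'eef_pos': array([209.91116313, 588.16542905, 230.53607426]), 'tcp_rot': array([-3.14015447e+00, -3.06750078e-05,  2.79878956e+00]), 'contact_force': array([-0.2266704 , -1.84452638, -0.49354716]), 'wrist_torque': array([ 0.00208416, -0.02278048,  0.03982846]), 'grasp_force': 0.0, 'opening': 0.9977278630309063}
{'fx': 366.1723515193774, 'fy': 366.1723515193774, 'cx': 254.23333175624057, 'cy': 192.81429724045915, 'xyz': array([ 403.58892952,    3.23454663, 1108.41860796]), 'attitude': array([-3.0810093 ,  0.00715623, -1.58284118])}
{'fx': 464.75984152035386, 'fy': 464.75984152035386, 'cx': 262.3834549694299, 'cy': 190.5137697688279, 'xyz': array([1296.95189701,   88.13070294,  990.45995283]), 'attitude': array([-2.41199987, -0.01776408,  1.69463834])}
```

View pics/top0.png

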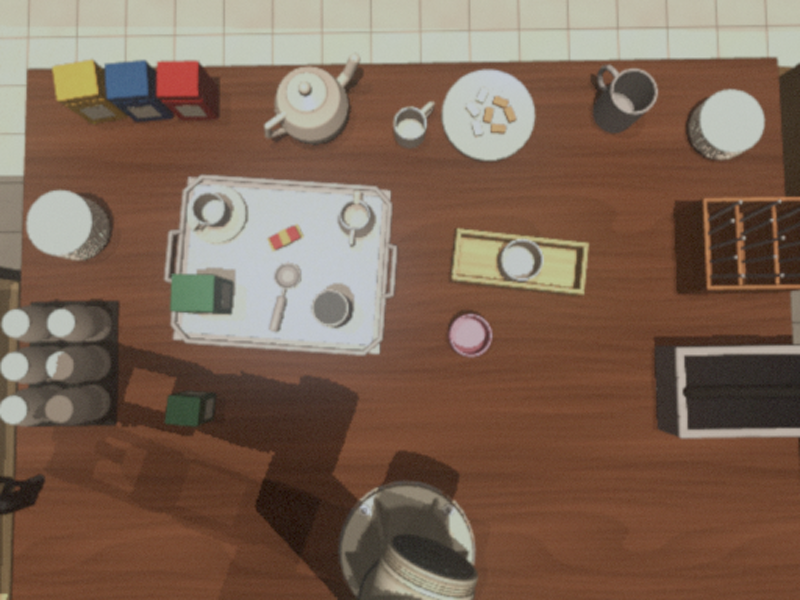

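View pics/scene0.png

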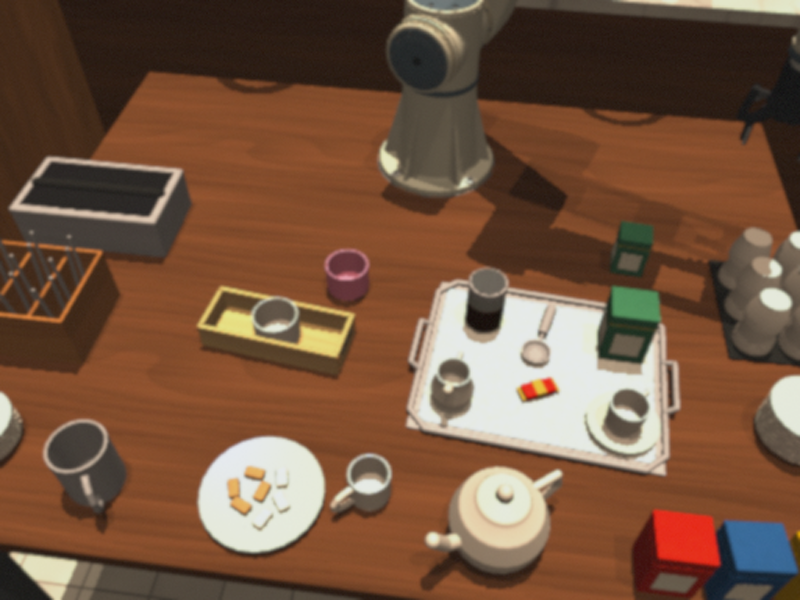

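Reading the 800x600 top view:
- **Green tins:** the large one on the tray at (200,293) and a small one off the tray at (190,409). The one on the tray is meant.
- **Bowls:** the white one in the caddy at (520,260) and a pink one at (470,333). The white one is meant. The white lidded jars at (60,225) and (725,125) are clutter.
- **Jar:** grey lid at (332,307).
- **Biscuit:** red and gold at (285,237). The red box at (182,85) is clutter.
- **Caddy:** at (520,262).

Next I measure these.

```bash
python3 - <<'E'
import pickle,cv2,numpy as np
from h import *
t=pickle.load(open('top.pkl','rb')); s=pickle.load(open('scene.pkl','rb'))
def big(m,k=1):
    c=sorted(cv2.findContours(m.astype(np.uint8),cv2.RETR_EXTERNAL,cv2.CHAIN_APPROX_NONE)[0],key=cv2.contourArea)[::-1]; return c[:k]
def pts(f,c,z): return np.array([plane(f,u,v,z)[:2] for u,v in c.reshape(-1,2)],np.float32)
def roi(m,x0,y0,x1,y1):
    o=np.zeros_like(m); q=[int(v*.64) for v in (x0,y0,x1,y1)]; o[q[1]:q[3],q[0]:q[2]]=m[q[1]:q[3],q[0]:q[2]]; return o
def rect(name,c,f,z):
    p=pts(f,c,z); (x,y),(w,h),a=cv2.minAreaRect(p); print(name,round(x,1),round(y,1),'size',round(w,1),round(h,1),'ang',round(np.radians(a),3))
H=cv2.cvtColor(t['color'],cv2.COLOR_BGR2HSV); h,S,V=cv2.split(H)
for n,(x,y) in dict(tintop=(195,293),tinside=(228,297),lid=(332,307),bis=(285,237),cad=(480,236),cadfloor=(480,262),wood=(620,260),tray=(255,330),bowl=(504,250)).items(): print(n,H[int(y*.64),int(x*.64)])
green=(h>45)&(h<90)&(S>90)
g=roi(green,150,265,250,325)
for vt in (60,80,100): rect(f'tin V>{vt}',big(g&(V>vt))[0],t,121)
oak=roi((h>18)&(h<35)&(S>60)&(V>90),440,220,600,305)
rect('caddy',big(oak)[0],t,50)
b=roi(((h<12)|(h>165)|(h>18)&(h<35))&(S>120)&(V>120),262,220,306,255); rect('biscuit',big(b)[0],t,20)
g8=cv2.cvtColor(t['color'],cv2.COLOR_BGR2GRAY)
for n,(x,y),z,rr in (('lid',(332,307),106,33),('bowl',(520,260),66,38.5)):
    x0,y0=int(x*.64)-26,int(y*.64)-26; cr=cv2.resize(g8[y0:y0+52,x0:x0+52],None,fx=8,fy=8,interpolation=cv2.INTER_CUBIC)
    rp=rr*t['fx']/(1108-z)*8
    c=cv2.HoughCircles(cr,cv2.HOUGH_GRADIENT_ALT,1.5,20,param1=100,param2=.3,minRadius=int(rp*.85),maxRadius=int(rp*1.15))
    print(n,rp, None if c is None else [(plane(t,x0+(q[0]+.5)/8-.5,y0+(q[1]+.5)/8-.5,z).round(1)[:2],q[2]) for q in c[0][:3]])
white=roi((S<60)&(V>120),160,170,400,360); rect('tray',big(white)[0],t,8)
im=cv2.hconcat([cv2.resize(t['color'][105:235,105:265],(480,390),interpolation=cv2.INTER_CUBIC),cv2.resize(t['color'][140:195,282:382],(320,390*0+176),interpolation=cv2.INTER_CUBIC) if 0 else cv2.resize(t['color'][130:260,280:386],(318,390),interpolation=cv2.INTER_CUBIC)])
cv2.imwrite('pics/crop1.png',im)
E
```

```text
tintop [ 63  68 139]
tinside [20 25 91]
lid [ 20  13 121]
bis [ 24  93 192]
cad [ 19 103 104]
cadfloor [ 27  72 191]
wood [ 10 140 120]
tray [100  11 202]
bowl [ 26  14 149]Traceback (most recent call last):
  File "<stdin>", line 15, in <module>
IndexError: list index out of range
```

```bash
cat > m.py <<'E'
import pickle,cv2,numpy as np
from h import *
t=pickle.load(open('top.pkl','rb'))
def big(m):
    c=cv2.findContours(m.astype(np.uint8),cv2.RETR_EXTERNAL,cv2.CHAIN_APPROX_NONE)[0]; return max(c,key=cv2.contourArea) if c else None
def roi(m,x0,y0,x1,y1):
    o=np.zeros_like(m); q=[int(v*.64) for v in (x0,y0,x1,y1)]; o[q[1]:q[3],q[0]:q[2]]=m[q[1]:q[3],q[0]:q[2]]; return o
def rect(name,m,f,z):
    c=big(m)
    if c is None: print(name,None); return
    p=np.array([plane(f,u,v,z)[:2] for u,v in c.reshape(-1,2)],np.float32); (x,y),(w,h),a=cv2.minAreaRect(p); print(name,round(x,1),round(y,1),'size',round(w,1),round(h,1),'ang',round(np.radians(a),3),'px',(c.reshape(-1,2).mean(0)/.64).round())
    return cv2.minAreaRect(p)
E
python3 - <<'E'
from m import *
H=cv2.cvtColor(t['color'],cv2.COLOR_BGR2HSV); h,S,V=cv2.split(H)
green=(h>50)&(h<85)&(S>50)
for vt in (0,80,100,120): rect(f'tin V>{vt}',roi(green&(V>vt),150,265,250,325),t,121)
for s in (50,70): rect('caddy',roi((h>15)&(h<35)&(S>s)&(V>70),440,220,600,305),t,50)
for s in (60,80,100): rect('biscuit',roi(((h<12)|(h>165)|(h>15)&(h<35))&(S>s)&(V>100),262,220,306,255),t,20)
g8=cv2.cvtColor(t['color'],cv2.COLOR_BGR2GRAY)
for n,(x,y),z,rr in (('lid',(332,307),106,33),('bowl',(520,260),66,38.5)):
    x0,y0=int(x*.64)-26,int(y*.64)-26; cr=cv2.resize(g8[y0:y0+52,x0:x0+52],None,fx=8,fy=8,interpolation=cv2.INTER_CUBIC)
    rp=rr*t['fx']/(1108-z)*8
    c=cv2.HoughCircles(cr,cv2.HOUGH_GRADIENT,1,10,param1=60,param2=12,minRadius=int(rp*.88),maxRadius=int(rp*1.12))
    print(n,rp, None if c is None else [(plane(t,x0+(q[0]+.5)/8-.5,y0+(q[1]+.5)/8-.5,z).round(1)[:2],q[2]) for q in c[0][:3]])
rect('tray',roi((S<60)&(V>120),160,170,400,360),t,8)
cv2.imwrite('pics/crop1.png',cv2.hconcat([cv2.resize(t['color'][105:235,105:265],(480,390),interpolation=cv2.INTER_CUBIC),cv2.resize(t['color'][130:260,280:386],(318,390),interpolation=cv2.INTER_CUBIC)]))
E
```

```text
tin V>0 484.1 365.2 size 66.0 70.8 ang 0.008 px [192. 292.]
tin V>80 484.1 365.2 size 66.0 70.8 ang 0.008 px [192. 292.]
tin V>100 484.1 365.2 size 66.0 70.8 ang 0.008 px [192. 292.]
tin V>120 483.9 365.6 size 71.2 59.8 ang 1.558 px [192. 292.]
caddy 539.9 -217.2 size 249.6 101.5 ang 1.446 px [520. 261.]
caddy 539.9 -217.2 size 249.6 101.5 ang 1.446 px [520. 261.]
biscuit 596.7 225.6 size 27.2 63.0 ang 0.456 px [285. 237.]
biscuit 596.1 225.3 size 25.8 60.3 ang 0.456 px [285. 237.]
biscuit 603.2 210.9 size 23.1 22.8 ang 0.456 px [292. 233.]
lid 96.47654770570422 [(array([455.1, 126.7]), np.float32(89.1)), (array([455.5, 131.1]), np.float32(101.6)), (array([455.1, 122.6]), np.float32(102.9))]
bowl 108.23520563144744 [(array([ 539.1, -217.7]), np.float32(100.4)), (array([ 537.4, -212.6]), np.float32(113.8)), (array([ 532.4, -207.5]), np.float32(96.4))]
tray 546.8 236.9 size 447.5 332.2 ang 1.489 px [262. 268.]
```

View pics/crop1.png

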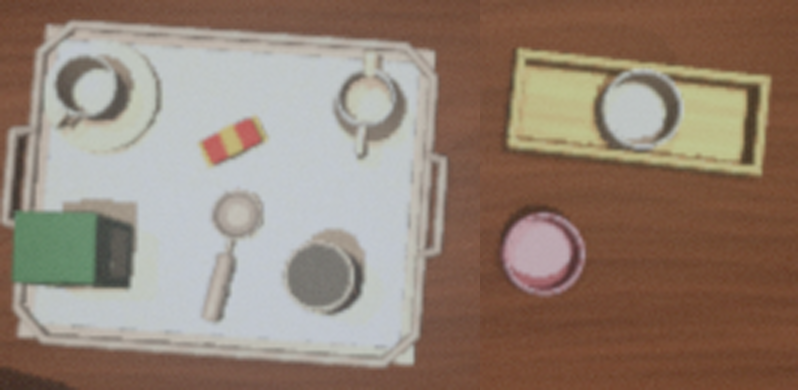

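The crop confirms the choices: the large green tin (crop (55,248)), jar lid (320,275), biscuit (233,141) and white bowl in the caddy (640,108). The tin measures about 66 x 73 mm, the biscuit 27 x 63 and the caddy about 250 x 100, all plausible. Next I go above the caddy to measure it with the wrist camera.

```bash
cat > go.py <<'E'
import sys,numpy as np
from rig import r
from h import *
def go(*tg):
    s=r.sense(); p=np.array(s['eef_pos']); R0=rot(s['tcp_rot'])
    print('t %.2f'%s['clock'],'tcp',p.round(1),'rpy',np.round(s['tcp_rot'],3),'open %.3f'%s['opening'],'F',s['contact_force'].round(1),'grip %.1f'%s['grasp_force'])
    for x,y,z,yaw in tg:
        d=R0.T@(np.array([x,y,z])-p)/1000; w=R.from_matrix(R0.T@R.from_euler('xyz',[np.pi,0,yaw]).as_matrix()).as_rotvec()
        print('->',(x,y,z,yaw),d.round(4),w.round(3),'rows',round(max(np.linalg.norm(d)/.0417,np.linalg.norm(w)/.125),1))
if __name__=='__main__': go(*[tuple(map(float,a.split(','))) for a in sys.argv[1:]])
E
python3 go.py 500,-217,350,1.446
```

```text
t 0.10 tcp [209.9 588.2 230.6] rpy [-3.14  -0.     2.799] open 1.003 F [1.3 1.3 0.1] grip 0.0
-> (500.0, -217.0, 350.0, 1.446) [-0.5439 -0.661  -0.1185] [-1.000e-03  1.000e-03  1.353e+00] rows 20.7
```

Emit:
send_rows(
  targets=[-0.544,-0.661,-0.118,0,0,1.353,-1,-0.544,-0.661,-0.118,0,0,1.353,-1,-0.544,-0.661,-0.118,0,0,1.353,-1,-0.544,-0.661,-0.118,0,0,1.353,-1,-0.544,-0.661,-0.118,0,0,1.353,-1,-0.544,-0.661,-0.118,0,0,1.353,-1,-0.544,-0.661,-0.118,0,0,1.353,-1,-0.544,-0.661,-0.118,0,0,1.353,-1,-0.544,-0.661,-0.118,0,0,1.353,-1,-0.544,-0.661,-0.118,0,0,1.353,-1,-0.544,-0.661,-0.118,0,0,1.353,-1,-0.544,-0.661,-0.118,0,0,1.353,-1],
)

```text
clock: 1.1
eef_pos: [377.9, 120.7, 299.9]
tcp_rot: [3.141, -0.0, 1.44]
contact_force: [1.1, -0.0, -0.4]
opening: 0.001
grasp_force: 0.0
```

```bash
python3 go.py 500,-217,350,1.446
```

```text
t 1.10 tcp [377.9 120.7 299.9] rpy [ 3.141 -0.     1.44 ] open 0.001 F [ 1.1 -0.  -0.4] grip 0.0
-> (500.0, -217.0, 350.0, 1.446) [-0.3188  0.1653 -0.0501] [ 0.    -0.    -0.006] rows 8.7
```

Emit:
send_rows(
  targets=[-0.319,0.165,-0.05,0,0,0,-1,-0.319,0.165,-0.05,0,0,0,-1,-0.319,0.165,-0.05,0,0,0,-1,-0.319,0.165,-0.05,0,0,0,-1,-0.319,0.165,-0.05,0,0,0,-1,-0.319,0.165,-0.05,0,0,0,-1,-0.319,0.165,-0.05,0,0,0,-1,-0.319,0.165,-0.05,0,0,0,-1,-0.319,0.165,-0.05,0,0,0,-1,-0.319,0.165,-0.05,0,0,0,-1,-0.319,0.165,-0.05,0,0,0,-1],
)

```text
clock: 2.02
eef_pos: [501.8, -215.7, 348.9]
tcp_rot: [-3.14, -0.0, 1.443]
contact_force: [-0.2, -0.0, -0.5]
opening: 0.0
grasp_force: 0.0
```

```bash
python3 - <<'E'
from rig import r,cams
import cv2,pickle
from h import *
s=r.sense(); print(s['eef_pos'],s['tcp_rot'],s['qvel'].round(3))
f=cams.grab_frame('wrist'); pickle.dump(f,open('w1.pkl','wb')); print({k:v for k,v in f.items() if k!='color'})
cv2.imwrite('pics/w1.png',f['color'])
c=-.125; C=np.array([543.5,-220])
for a,b in ((-48,-123),(-48,123),(48,123),(48,-123)):
    print(np.round(proj(f,[C[0]+a*np.cos(c)-b*np.sin(c),C[1]+a*np.sin(c)+b*np.cos(c),50])))
E
```

```text
[ 501.8333818  -215.69480517  348.87618667] [-3.14043284e+00 -4.31460795e-04  1.44330316e+00] [ 0.036 -0.026  0.038  0.008  0.007  0.01 ]
{'fx': 341.0589741311721, 'fy': 341.0589741311721, 'cx': 252.74860899848483, 'cy': 189.2923054030572, 'xyz': array([ 512.52587111, -136.54502407,  491.4669759 ]), 'attitude': array([ 2.82563621e+00,  3.53231952e-04, -1.28726853e-01])}
[249. 228.]
[247.  39.]
[328.  39.]
[316. 228.]
```

View pics/w1.png

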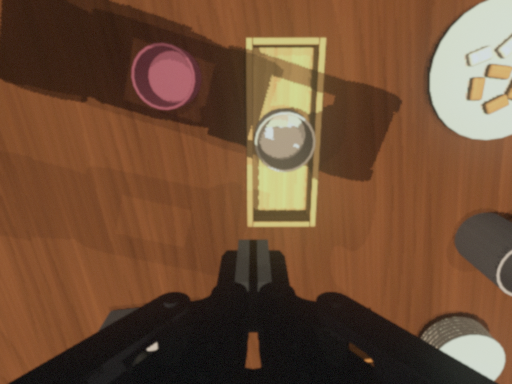

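Wrist view: the caddy's outer top corners are at (246,38), (326,38), (316,226), (247,226), 1–2 px from my prediction. The bowl rim is centred near (285,140) and the pink bowl at (166,77).

```bash
python3 - <<'E'
import pickle
from h import *
f=pickle.load(open('w1.pkl','rb'))
P=[plane(f,u,v,50)[:2] for u,v in ((245.5,37.5),(326.5,37.5),(316.5,227),(246.8,227))]
P=np.array(P); print(P.round(1),P.mean(0)); print('lens',[np.linalg.norm(P[i]-P[i-1]).round(1) for i in range(4)])
d=(P[0]+P[1]-P[2]-P[3]); print('yaw',np.arctan2(d[1],d[0])-np.pi/2)
g=cv2.cvtColor(f['color'],cv2.COLOR_BGR2HSV); m=(g[...,1]<70)&(g[...,2]>70)
m[:100]=0;m[180:]=0;m[:,:240]=0;m[:,330:]=0
c=max(cv2.findContours(m.astype(np.uint8),0,cv2.CHAIN_APPROX_NONE)[0],key=cv2.contourArea)
q=np.array([plane(f,u,v,66)[:2] for u,v in c.reshape(-1,2)],np.float32); print('bowl',cv2.minEnclosingCircle(q),cv2.boundingRect(c))
print('hand est', plane(f,285,140,66), plane(f,285,108.5,66),plane(f,285,171.5,66),plane(f,254.5,140,66),plane(f,315.5,140,66))
E
```

```text
[[ 509.7  -90.3]
 [ 605.2 -102.6]
 [ 576.  -346.8]
 [ 478.3 -334.2]] [ 542.28014687 -218.45679275]
lens [np.float64(245.9), np.float64(96.3), np.float64(245.9), np.float64(98.5)]
yaw -0.12342672547642142
bowl ((540.8612670898438, -217.15782165527344), 39.570106506347656) (254, 110, 61, 63)
hand est [ 542.94837831 -215.19474677   66.        ] [ 546.77345802 -176.82170702   66.        ] [ 538.89619828 -255.84604751   66.        ] [ 505.0417622  -210.29038581   66.        ] [ 580.85258869 -220.09879648   66.        ]
```

```bash
cat > cad.py <<'E'
import sys,numpy as np
from go import go
# args: lx,ly,z[,dyaw] in caddy frame (z world)
c=-0.1245
def w(lx,ly): return 542.2+lx*np.cos(c)-ly*np.sin(c), -218.5+lx*np.sin(c)+ly*np.cos(c)
if __name__=='__main__': go(*[(*[round(float(v),1) for v in w(a[0],a[1])],a[2],c+np.pi/2) for a in [list(map(float,q.split(','))) for q in sys.argv[1:]]])
E
python3 cad.py 0,2,110 0,2,24 0,-96,24
```

```text
t 2.07 tcp [ 501.4 -214.5  348.9] rpy [-3.140e+00 -1.000e-03  1.445e+00] open 0.000 F [ 0.6  0.3 -0.2] grip 0.0
-> (542.4, -216.5, 110.0, 1.4462963267948965) [0.003  0.0412 0.2388] [-0.001 -0.001 -0.002] rows 5.8
-> (542.4, -216.5, 24.0, 1.4462963267948965) [0.0029 0.0413 0.3248] [-0.001 -0.001 -0.002] rows 7.9
-> (530.3, -313.8, 24.0, 1.4462963267948965) [-0.0951  0.0416  0.3247] [-0.001 -0.001 -0.002] rows 8.2
```

Emit:
send_rows(
  targets=[0.003,0.041,0.12,0,0,0,-1,0.003,0.041,0.12,0,0,0,-1,0.003,0.041,0.12,0,0,0,-1,0.003,0.041,0.16,0,0,0,-1,0.003,0.041,0.2,0,0,0,-1,0.003,0.041,0.24,0,0,0,-1,0.003,0.041,0.26,0,0,0,-1,0.003,0.041,0.28,0,0,0,-1,0.003,0.041,0.3,0,0,0,-1,0.003,0.041,0.315,0,0,0,-1,0.003,0.041,0.325,0,0,0,-1,0.003,0.041,0.325,0,0,0,-1],
)

```text
clock: 3.07
eef_pos: [541.4, -214.8, 22.8]
tcp_rot: [-3.138, -0.001, 1.447]
contact_force: [-0.9, 0.6, 0.1]
opening: -0.001
grasp_force: 0.0
```

```bash
python3 cad.py 0,-90,24 0,-97,24
```

```text
t 3.07 tcp [ 541.4 -214.8   22.8] rpy [-3.138e+00 -1.000e-03  1.447e+00] open -0.001 F [-0.9  0.6  0.1] grip 0.0
-> (531.0, -307.8, 24.0, 1.4462963267948965) [-0.0935  0.0012 -0.0013] [-0.003 -0.001  0.001] rows 2.2
-> (530.2, -314.7, 24.0, 1.4462963267948965) [-0.1005  0.0012 -0.0013] [-0.003 -0.001  0.001] rows 2.4
```

Slide the bowl slowly toward the −y end.

Emit:
send_rows(
  targets=[-0.012,0.001,-0.001,0,0,0,-1,-0.02,0.001,-0.001,0,0,0,-1,-0.028,0.001,-0.001,0,0,0,-1,-0.036,0.001,-0.001,0,0,0,-1,-0.044,0.001,-0.001,0,0,0,-1,-0.052,0.001,-0.001,0,0,0,-1,-0.06,0.001,-0.001,0,0,0,-1,-0.068,0.001,-0.001,0,0,0,-1,-0.076,0.001,-0.001,0,0,0,-1,-0.083,0.001,-0.001,0,0,0,-1,-0.09,0.001,-0.001,0,0,0,-1,-0.09,0.001,-0.001,0,0,0,-1],
)

```text
clock: 4.07
eef_pos: [532.6, -307.5, 25.6]
tcp_rot: [3.141, 0.001, 1.445]
contact_force: [-1.1, 2.7, 1.7]
opening: -0.001
grasp_force: 1.6
```

```bash
python3 cad.py 0,-97,24
```

```text
t 4.07 tcp [ 532.6 -307.5   25.6] rpy [3.141e+00 1.000e-03 1.445e+00] open -0.001 F [-1.1  2.7  1.7] grip 1.6
-> (530.2, -314.7, 24.0, 1.4462963267948965) [-0.0074 -0.0015  0.0016] [ 0.     0.001 -0.001] rows 0.2
```

Emit:
send_rows(
  targets=[-0.002,-0.001,0.001,0,0,0,-1,-0.004,-0.001,0.001,0,0,0,-1,-0.006,-0.001,0.001,0,0,0,-1,-0.008,-0.001,0.001,0,0,0,-1,-0.008,-0.001,0.001,0,0,0,-1],
)

```text
clock: 4.48
eef_pos: [530.9, -311.3, 24.6]
tcp_rot: [-3.141, -0.004, 1.445]
contact_force: [2.5, 16.0, 7.4]
opening: -0.001
grasp_force: 8.3
```

```bash
python3 go.py 540,100,370,1.571
```

```text
t 4.48 tcp [ 530.9 -311.3   24.6] rpy [-3.141 -0.004  1.445] open -0.001 F [ 2.5 16.   7.4] grip 8.3
-> (540.0, 100.0, 370.0, 1.571) [ 0.4104 -0.0429 -0.3439] [-0.001 -0.004 -0.126] rows 12.9
```

Emit:
send_rows(
  targets=[0.012,0,0,0,0,0,-1,0.012,0,-0.04,0,0,0,-1,0.012,0,-0.08,0,0,0,-1,0.012,0,-0.12,0,0,0,-1,0.41,-0.043,-0.344,0,0,-0.126,-0.3,0.41,-0.043,-0.344,0,0,-0.126,-0.3,0.41,-0.043,-0.344,0,0,-0.126,-0.3,0.41,-0.043,-0.344,0,0,-0.126,-0.3,0.41,-0.043,-0.344,0,0,-0.126,-0.3,0.41,-0.043,-0.344,0,0,-0.126,-0.3,0.41,-0.043,-0.344,0,0,-0.126,-0.3,0.41,-0.043,-0.344,0,0,-0.126,-0.3],
)

```text
clock: 5.48
eef_pos: [536.8, -9.4, 308.3]
tcp_rot: [3.141, 0.001, 1.572]
contact_force: [2.0, 0.9, -0.1]
opening: 0.349
grasp_force: 0.0
```

Emit:
send_rows(
  targets=[0.1,-0.01,-0.06,0,0,0,-0.3,0.1,-0.01,-0.06,0,0,0,-0.3,0.1,-0.01,-0.06,0,0,0,-0.3,0.1,-0.01,-0.06,0,0,0,-0.3,0.1,-0.01,-0.06,0,0,0,-0.3],
)

```text
clock: 5.9
eef_pos: [527.4, 90.3, 368.1]
tcp_rot: [3.139, 0.0, 1.575]
contact_force: [0.4, 0.3, -0.2]
opening: 0.351
grasp_force: 0.0
```

```bash
python3 - <<'E'
from rig import r,cams
import cv2,pickle
from h import *
s=r.sense(); print(s['clock'],s['eef_pos'],s['tcp_rot'],s['opening'])
f=cams.grab_frame('wrist'); pickle.dump(f,open('w2.pkl','wb'))
cv2.imwrite('pics/w2.png',f['color'])
E
```

```text
5.9 [527.38555425  90.30065071 368.12848968] [3.13923200e+00 4.63003564e-04 1.57488772e+00] 0.3506749717660265
```

View pics/w2.png

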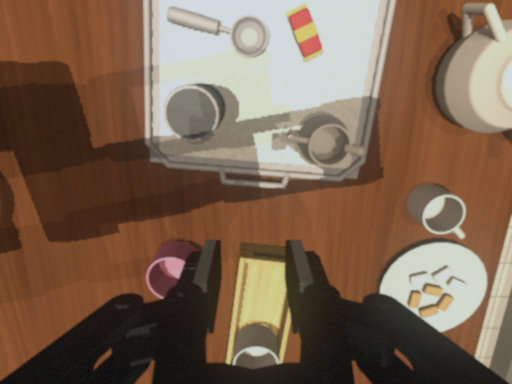

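Wrist view of the tray: biscuit at (305,33), spoon (220,27), jar (195,110), creamer (325,140) and the bowl at the caddy's far end (257,350).

```bash
python3 - <<'E'
import pickle
from h import *
f=pickle.load(open('w2.pkl','rb')); im=f['color']
g=cv2.cvtColor(im,cv2.COLOR_BGR2HSV); h,S,V=cv2.split(g)
for z in (20,):
    m=(((h<35)|(h>165))&(S>90)&(V>90)).astype(np.uint8); m[:,:275]=0;m[:,335:]=0;m[70:]=0
    c=max(cv2.findContours(m,0,cv2.CHAIN_APPROX_NONE)[0],key=cv2.contourArea)
    q=np.array([plane(f,u,v,z)[:2] for u,v in c.reshape(-1,2)],np.float32); print('bis',cv2.minAreaRect(q),cv2.boundingRect(c))
for cx,cy in ((455,125),(455,129)):
    for z in (106,6):
        P=np.array([proj(f,[cx+33*np.cos(a),cy+33*np.sin(a),z]) for a in np.linspace(0,6.28,60)]); print(cx,cy,z,P.min(0).round(),P.max(0).round())
m=(V<135).astype(np.uint8); m[:, :150]=0;m[:,250:]=0;m[:60]=0;m[160:]=0
c=max(cv2.findContours(m,0,cv2.CHAIN_APPROX_NONE)[0],key=cv2.contourArea); print('jarmask',cv2.boundingRect(c))
cv2.imwrite('pics/jar.png',cv2.resize(im[60:170,140:380],(720,330),interpolation=cv2.INTER_CUBIC))
E
```

```text
bis ((597.6329956054688, 226.3426513671875), (27.637643814086914, 63.1373176574707), 24.711158752441406) (287, 5, 36, 56)
455 125 106 [161.  89.] [218. 146.]
455 125 6 [179.  86.] [225. 133.]
455 129 106 [161.  85.] [218. 143.]
455 129 6 [179.  83.] [224. 130.]
jarmask (150, 84, 94, 76)
```

View pics/jar.png

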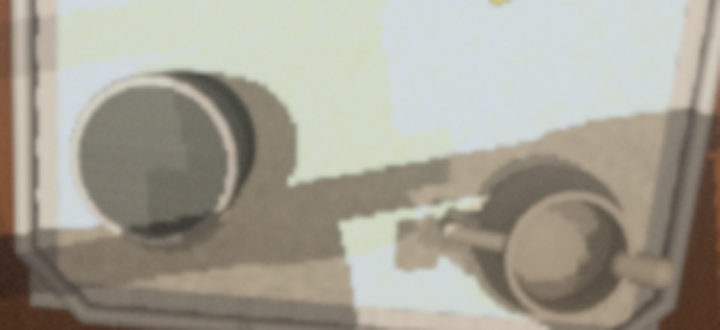

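Two views agree: jar at about (456.5,130.5), biscuit at (597.5,226) with its short axis at 0.44 rad.

```bash
python3 go.py 597.5,226,80,2.013 597.5,226,7,2.013
```

```text
t 5.95 tcp [527.   89.2 367.1] rpy [3.141e+00 1.000e-03 1.574e+00] open 0.349 F [ 0.1  0.1 -0.8] grip 0.0
-> (597.5, 226.0, 80.0, 2.013) [0.1369 0.0708 0.287 ] [ 0.     0.001 -0.439] rows 7.8
-> (597.5, 226.0, 7.0, 2.013) [0.137  0.0707 0.36  ] [ 0.     0.001 -0.439] rows 9.4
```

Emit:
send_rows(
  targets=[0.137,0.071,0.12,0,0,-0.439,-0.1,0.137,0.071,0.12,0,0,-0.439,-0.1,0.137,0.071,0.12,0,0,-0.439,-0.1,0.137,0.071,0.12,0,0,-0.439,-0.1,0.137,0.071,0.12,0,0,-0.439,-0.1,0.137,0.071,0.16,0,0,-0.439,-0.1,0.137,0.071,0.2,0,0,-0.439,-0.1,0.137,0.071,0.24,0,0,-0.439,-0.1,0.137,0.071,0.27,0,0,-0.439,-0.1,0.137,0.071,0.29,0,0,-0.439,-0.1,0.137,0.071,0.3,0,0,-0.439,-0.1,0.137,0.071,0.3,0,0,-0.439,-0.1],
)

```text
clock: 6.95
eef_pos: [596.2, 224.0, 64.0]
tcp_rot: [-3.136, -0.0, 2.01]
contact_force: [-1.0, -0.4, -0.1]
opening: 0.451
grasp_force: 0.0
```

```bash
python3 go.py 597.5,226,7,2.013
```

```text
t 6.95 tcp [596.2 224.   64. ] rpy [-3.136 -0.     2.01 ] open 0.451 F [-1.  -0.4 -0.1] grip 0.0
-> (597.5, 226.0, 7.0, 2.013) [0.0013 0.0023 0.057 ] [-0.006 -0.    -0.003] rows 1.4
```

Emit:
send_rows(
  targets=[0.001,0.002,0.02,0,0,0,-0.1,0.001,0.002,0.035,0,0,0,-0.1,0.001,0.002,0.048,0,0,0,-0.1,0.001,0.002,0.056,0,0,0,-0.1,0.001,0.002,0.056,0,0,0,-0.1,0.001,0.002,0.056,0,0,0,-1,0.001,0.002,0.056,0,0,0,-1,0.001,0.002,0.056,0,0,0,-1,0.001,0.002,0.056,0,0,0,-1,0.001,0.002,0.03,0,0,0,-1,0.001,0.002,-0.02,0,0,0,-1,0.001,0.002,-0.06,0,0,0,-1],
  grip_force=30,
)

```text
clock: 7.95
eef_pos: [598.3, 227.4, 121.0]
tcp_rot: [-3.139, -0.0, 2.011]
contact_force: [1.5, 0.7, -0.2]
opening: 0.318
grasp_force: 31.3
```

```bash
python3 cad.py 0,-76,200 0,-76,70
```

```text
t 7.95 tcp [598.3 227.4 121. ] rpy [-3.139 -0.     2.011] open 0.318 F [ 1.5  0.7 -0.2] grip 31.3
-> (532.8, -293.9, 200.0, 1.4462963267948965) [-0.4437 -0.2815 -0.0783] [-0.003  0.001  0.565] rows 12.7
-> (532.8, -293.9, 70.0, 1.4462963267948965) [-0.4437 -0.2812  0.0517] [-0.003  0.001  0.565] rows 12.7
```

Biscuit is held (opening 27 mm, 31 N). I carry it to the bowl.

Emit:
send_rows(
  targets=[-0.444,-0.282,-0.078,0,0,0.565,-1,-0.444,-0.282,-0.078,0,0,0.565,-1,-0.444,-0.282,-0.078,0,0,0.565,-1,-0.444,-0.282,-0.078,0,0,0.565,-1,-0.444,-0.282,-0.078,0,0,0.565,-1,-0.444,-0.282,-0.078,0,0,0.565,-1,-0.444,-0.282,-0.078,0,0,0.565,-1,-0.444,-0.282,-0.078,0,0,0.565,-1,-0.444,-0.282,-0.078,0,0,0.565,-1,-0.444,-0.282,-0.078,0,0,0.565,-1,-0.444,-0.282,-0.078,0,0,0.565,-1,-0.444,-0.282,-0.078,0,0,0.565,-1],
)

```text
clock: 8.95
eef_pos: [536.8, -264.9, 195.0]
tcp_rot: [3.141, 0.0, 1.446]
contact_force: [1.1, -0.3, -0.3]
opening: 0.312
grasp_force: 31.4
```

```bash
python3 cad.py 0,-79,110 0,-79,57
```

```text
t 8.95 tcp [ 536.8 -264.9  195. ] rpy [3.141 0.    1.446] open 0.312 F [ 1.1 -0.3 -0.3] grip 31.4
-> (532.4, -296.9, 110.0, 1.4462963267948965) [-0.0323 -0.0004  0.085 ] [ 0.001  0.    -0.   ] rows 2.2
-> (532.4, -296.9, 57.0, 1.4462963267948965) [-0.0322 -0.0005  0.138 ] [ 0.001  0.    -0.   ] rows 3.4
```

Emit:
send_rows(
  targets=[-0.032,0,0.03,0,-0.12,0,-1,-0.032,0,0.06,0,-0.24,0,-1,-0.032,0,0.08,0,-0.36,0,-1,-0.032,0,0.085,0,-0.4,0,-1,-0.032,0,0.085,0,-0.4,0,-1],
)

```text
clock: 9.37
eef_pos: [531.8, -292.6, 106.4]
tcp_rot: [-3.136, 0.401, 1.45]
contact_force: [-0.8, 0.7, -0.3]
opening: 0.315
grasp_force: 31.4
```

```bash
python3 cad.py 0,-79,110 0,-79,57; python3 - <<'E'
from rig import r
from h import *
s=r.sense(); R0=rot(s['tcp_rot']); print(R0.round(3)); 
for z in (57,140): print((R0.T@(np.array([532.4,-296.9,z])-s['eef_pos'])/1000).round(4))
E
```

```text
t 9.37 tcp [ 531.8 -292.6  106.4] rpy [-3.136  0.401  1.45 ] open 0.315 F [-0.8  0.7 -0.3] grip 31.4
-> (532.4, -296.9, 110.0, 1.4462963267948965) [-0.0053  0.0011 -0.0017] [-0.004  0.401  0.003] rows 3.2
-> (532.4, -296.9, 57.0, 1.4462963267948965) [0.0154 0.0013 0.0471] [-0.004  0.401  0.003] rows 3.2
[[ 0.111  0.992 -0.052]
 [ 0.914 -0.122 -0.387]
 [-0.391 -0.005 -0.921]]
[0.0154 0.0013 0.0471]
[-0.017   0.0009 -0.0293]
```

Emit:
send_rows(
  targets=[0.001,0.001,0.013,0,0,0,-1,0.005,0.001,0.023,0,0,0,-1,0.005,0.001,0.023,0,0,0,-1,0.005,0.001,0.023,0,0,0,-1],
)

```text
clock: 9.7
eef_pos: [533.5, -299.9, 85.7]
tcp_rot: [-3.141, 0.399, 1.444]
contact_force: [-0.1, -0.9, 0.6]
opening: 0.317
grasp_force: 31.4
```

```bash
python3 - <<'E'
from rig import r
from h import *
s=r.sense(); R0=rot(s['tcp_rot']); print(s['eef_pos'],s['contact_force']) 
for z in (57,80,140): print((R0.T@(np.array([532.4,-296.9,z])-s['eef_pos'])/1000).round(4))
E
```

```text
[ 533.47703665 -299.89948057   85.7393084 ] [-0.08829799 -0.92507321  0.5981095 ]
[ 0.0138 -0.0014  0.0254]
[ 0.0048 -0.0014  0.0042]
[-0.0185 -0.0015 -0.0511]
```

Emit:
send_rows(
  targets=[0.009,-0.001,0.013,0,0,0,-1,0.014,-0.001,0.025,0,0,0,-1,0.014,-0.001,0.025,0,0,0,-1,0.014,-0.001,0.025,0,0,0,-1,0.014,-0.001,0.025,0,0,0,-0.2,0.014,-0.001,0.025,0,0,0,-0.2,0.014,-0.001,0.025,0,0,0,-0.2,0.004,-0.001,0.002,0,0,0,-0.2,-0.005,-0.001,-0.02,0,0,0,-0.2,-0.018,-0.001,-0.051,0,0,0,-0.2,-0.018,-0.001,-0.051,0,0,0,-0.2],
)

```text
clock: 10.62
eef_pos: [536.3, -296.8, 145.9]
tcp_rot: [3.133, 0.402, 1.443]
contact_force: [2.0, -0.2, 1.4]
opening: 0.402
grasp_force: 0.0
```

```bash
python3 cad.py 0,-76,200 ; python3 go.py 484,300,330,1.571
```

```text
t 10.62 tcp [ 536.3 -296.8  145.9] rpy [3.133 0.402 1.443] open 0.402 F [ 2.  -0.2  1.4] grip 0.0
-> (532.8, -293.9, 200.0, 1.4462963267948965) [-0.0189 -0.0034 -0.0508] [ 0.008  0.402 -0.002] rows 3.2
t 10.62 tcp [ 536.3 -296.8  145.9] rpy [3.133 0.402 1.443] open 0.402 F [ 2.  -0.2  1.4] grip 0.0
-> (484.0, 300.0, 330.0, 1.571) [ 0.4667 -0.1246 -0.3994] [-0.017  0.402 -0.125] rows 15.0
```

Emit:
send_rows(
  targets=[0.467,-0.125,-0.4,-0.017,0.402,-0.125,1,0.467,-0.125,-0.4,-0.017,0.402,-0.125,1,0.467,-0.125,-0.4,-0.017,0.402,-0.125,1,0.467,-0.125,-0.4,-0.017,0.402,-0.125,1,0.467,-0.125,-0.4,-0.017,0.402,-0.125,1,0.467,-0.125,-0.4,-0.017,0.402,-0.125,1,0.467,-0.125,-0.4,-0.017,0.402,-0.125,1,0.467,-0.125,-0.4,-0.017,0.402,-0.125,1,0.467,-0.125,-0.4,-0.017,0.402,-0.125,1,0.467,-0.125,-0.4,-0.017,0.402,-0.125,1,0.467,-0.125,-0.4,-0.017,0.402,-0.125,1,0.467,-0.125,-0.4,-0.017,0.402,-0.125,1],
)

```text
clock: 11.62
eef_pos: [492.0, 181.7, 289.4]
tcp_rot: [-3.134, -0.003, 1.571]
contact_force: [0.6, 0.5, 0.3]
opening: 0.998
grasp_force: 0.0
```

```bash
python3 go.py 484,290,330,1.571
```

```text
t 11.62 tcp [492.  181.7 289.4] rpy [-3.134e+00 -3.000e-03  1.571e+00] open 0.998 F [0.6 0.5 0.3] grip 0.0
-> (484.0, 290.0, 330.0, 1.571) [ 0.1084 -0.0083 -0.0402] [-0.007 -0.003 -0.   ] rows 2.8
```

Emit:
send_rows(
  targets=[0.108,-0.008,-0.04,0,0,0,1,0.108,-0.008,-0.04,0,0,0,1,0.108,-0.008,-0.04,0,0,0,1,0.108,-0.008,-0.04,0,0,0,1,0.108,-0.008,-0.04,0,0,0,1],
)

```text
clock: 12.03
eef_pos: [484.7, 289.2, 329.3]
tcp_rot: [-3.135, -0.003, 1.574]
contact_force: [-0.3, -0.1, -0.3]
opening: 0.999
grasp_force: 0.0
```

```bash
python3 - <<'E'
from rig import r,cams
import cv2,pickle
from h import *
f=cams.grab_frame('wrist'); t=cams.grab_frame('top'); pickle.dump(f,open('w3.pkl','wb'))
s=r.sense(); print(s['eef_pos'],s['tcp_rot'])
a=f['color']; b=cv2.resize(t['color'][130:205,275:390],(460,300),interpolation=cv2.INTER_CUBIC)
im=np.zeros((600,512,3),np.uint8); im[:300]=a[:300]; im[300:,:460]=b; cv2.imwrite('pics/v7.png',im)
h,S,V=cv2.split(cv2.cvtColor(a,cv2.COLOR_BGR2HSV)); m=((h>50)&(h<85)&(S>50)).astype(np.uint8)
for vt in (0,90,120):
    cs=sorted(cv2.findContours(m*(V>vt).astype(np.uint8),0,cv2.CHAIN_APPROX_NONE)[0],key=cv2.contourArea)[::-1][:2]
    for c in cs:
        q=np.array([plane(f,u,v,121)[:2] for u,v in c.reshape(-1,2)],np.float32); print(vt,cv2.minAreaRect(q),cv2.boundingRect(c))
E
```

```text
[484.57771748 287.04000297 328.31272739] [-3.13293638e+00 -1.98581198e-03  1.57099902e+00]
0 ((484.7842712402344, 367.0787353515625), (73.52896118164062, 63.95094299316406), 87.9141616821289) (221, 39, 68, 81)
0 ((297.7255554199219, 391.60003662109375), (52.72418975830078, 49.35597610473633), 84.17646789550781) (31, 21, 55, 64)
90 ((484.7842712402344, 367.0787353515625), (73.52896118164062, 63.95094299316406), 87.9141616821289) (221, 39, 68, 81)
90 ((295.83709716796875, 391.79266357421875), (52.72418975830078, 45.559471130371094), 84.17646789550781) (31, 21, 52, 64)
120 ((484.7842712402344, 367.0787353515625), (73.52896118164062, 63.95094299316406), 87.9141616821289) (221, 39, 68, 81)
120 ((295.27056884765625, 391.8939514160156), (52.06031799316406, 44.411739349365234), 84.17646789550781) (31, 22, 51, 62)
```

View pics/v7.png

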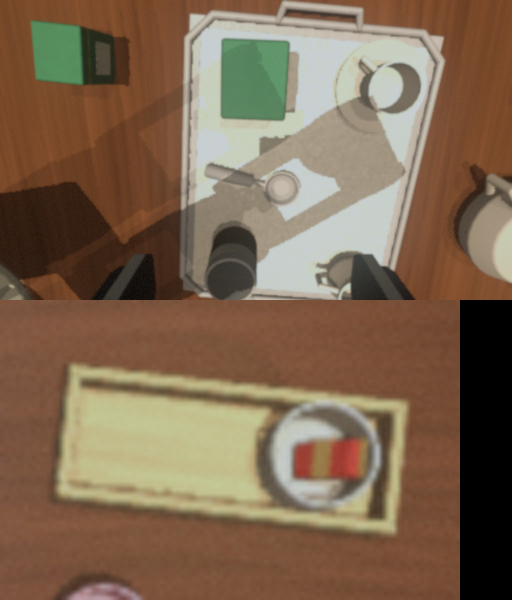

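```bash
python3 - <<'E'
from rig import cams
from h import *
from cad import w
t=cams.grab_frame('top')
c=-.1245; g=cv2.cvtColor(t['color'],cv2.COLOR_BGR2GRAY)
def loc(p): d=np.array(p[:2])-[542.2,-218.5]; return np.round([d[0]*np.cos(c)+d[1]*np.sin(c),-d[0]*np.sin(c)+d[1]*np.cos(c)],1)
print(loc(plane(t,275+325.5/4-.375,130+(454-300)/4-.375,66)))
for n,u in (('bowl right edge',383),('bowl left edge',270)): print(n,loc(plane(t,275+u/4,130+155/4,66)))
for n,u in (('wall in',391),('wall out',404),('left out',64)): print(n,loc(plane(t,275+u/4,130+155/4,50)))
E
python3 go.py 485,367,140,1.551 485,367,84,1.551
```

```text
[ -0.3 -63.8]
bowl right edge [   2.6 -105.8]
bowl left edge [ -6.4 -25.7]
wall in [   5.8 -116.3]
wall out [   6.8 -125.6]
left out [-20.6 119.2]
t 12.18 tcp [484.7 286.7 328.2] rpy [-3.133e+00 -2.000e-03  1.570e+00] open 1.001 F [-0.2  0.2  0.4] grip 0.0
-> (485.0, 367.0, 140.0, 1.551) [0.08   0.002  0.1884] [-0.009 -0.002  0.019] rows 4.9
-> (485.0, 367.0, 84.0, 1.551) [0.0799 0.0025 0.2444] [-0.009 -0.002  0.019] rows 6.2
```

Biscuit is in the bowl (red bar at (330,458) in the lower crop). The bowl is about 13 mm short of the end wall, so I will push it home with the tin's flat face. Now the tin.

Emit:
send_rows(
  targets=[0.08,0.002,0.06,0,0,0.019,1,0.08,0.002,0.12,0,0,0.019,1,0.08,0.002,0.13,0,0,0.019,1,0.08,0.002,0.15,0,0,0.019,1,0.08,0.002,0.15,0,0,0.019,1,0.08,0.002,0.15,0,0,0.019,1],
)

```text
clock: 12.68
eef_pos: [484.1, 366.1, 175.9]
tcp_rot: [-3.128, 0.002, 1.551]
contact_force: [-0.5, -0.4, 0.7]
opening: 0.999
grasp_force: 0.0
```

```bash
python3 go.py 485,367,66,1.551
```

```text
t 12.68 tcp [484.1 366.1 175.9] rpy [-3.128e+00  2.000e-03  1.551e+00] open 0.999 F [-0.5 -0.4  0.7] grip 0.0
-> (485.0, 367.0, 66.0, 1.551) [0.0011 0.0023 0.1099] [-0.013  0.002  0.   ] rows 2.6
```

Emit:
send_rows(
  targets=[0.001,0.001,0.02,-0.013,0.002,0,1,0.001,0.001,0.04,-0.013,0.002,0,1,0.001,0.001,0.06,-0.013,0.002,0,1,0.001,0.001,0.08,-0.013,0.002,0,1,0.001,0.001,0.095,-0.013,0.002,0,1,0.001,0.001,0.105,-0.013,0.002,0,1,0.001,0.001,0.11,-0.013,0.002,0,1,0.001,0.001,0.11,-0.013,0.002,0,1],
)

```text
clock: 13.35
eef_pos: [486.6, 369.1, 69.9]
tcp_rot: [3.136, -0.005, 1.551]
contact_force: [0.2, 0.2, -0.4]
opening: 1.001
grasp_force: 0.0
```

Emit:
send_rows(
  targets=[0,0,0,0,0,0,0.4,0,0,0,0,0,0,0.4,0,0,0,0,0,0,-1,0,0,0,0,0,0,-1,0,0,0,0,0,0,-1,0,0,0,0,0,0,-1],
  grip_force=45,
)

```text
clock: 13.85
eef_pos: [486.3, 369.9, 70.7]
tcp_rot: [3.135, -0.006, 1.552]
contact_force: [-1.8, -1.8, 5.4]
opening: 0.772
grasp_force: 48.8
```

```bash
python3 cad.py 0,30,230
```

```text
t 13.85 tcp [486.3 369.9  70.7] rpy [ 3.135 -0.006  1.552] open 0.772 F [-1.8 -1.8  5.4] grip 48.8
-> (545.9, -188.7, 230.0, 1.4462963267948965) [-0.5565  0.0711 -0.162 ] [ 0.006 -0.006  0.106] rows 14.0
```

Emit:
send_rows(
  targets=[0,0,-0.02,0.006,-0.006,0,-1,0,0,-0.05,0.006,-0.006,0,-1,0,0,-0.09,0.006,-0.006,0,-1,0,0,-0.13,0.006,-0.006,0,-1,-0.02,0.002,-0.16,0.006,-0.006,0.02,-1,-0.06,0.006,-0.16,0.006,-0.006,0.04,-1,-0.1,0.012,-0.16,0.006,-0.006,0.06,-1,-0.14,0.016,-0.16,0.006,-0.006,0.08,-1,-0.18,0.022,-0.16,0.006,-0.006,0.106,-1,-0.22,0.027,-0.16,0.006,-0.006,0.106,-1,-0.26,0.032,-0.16,0.006,-0.006,0.106,-1,-0.3,0.037,-0.16,0.006,-0.006,0.106,-1],
)

```text
clock: 14.85
eef_pos: [516.3, 66.3, 228.8]
tcp_rot: [3.141, 0.001, 1.446]
contact_force: [1.3, 0.7, -2.4]
opening: 0.766
grasp_force: 51.5
```

```bash
python3 cad.py 0,32,200
```

```text
t 14.85 tcp [516.3  66.3 228.8] rpy [3.141e+00 1.000e-03 1.446e+00] open 0.766 F [ 1.3  0.7 -2.4] grip 51.5
-> (546.2, -186.7, 200.0, 1.4462963267948965) [-0.2473  0.0611  0.029 ] [ 0.     0.001 -0.   ] rows 6.1
```

Emit:
send_rows(
  targets=[-0.04,0.01,0.005,0,0,0,-1,-0.08,0.02,0.01,0,0,0,-1,-0.12,0.03,0.015,0,0,0,-1,-0.16,0.04,0.02,0,0,0,-1,-0.195,0.048,0.025,0,0,0,-1,-0.225,0.055,0.029,0,0,0,-1,-0.24,0.06,0.029,0,0,0,-1,-0.247,0.061,0.029,0,0,0,-1,-0.247,0.061,0.029,0,0,0,-1,-0.247,0.061,0.029,0,0,0,-1],
)

```text
clock: 15.68
eef_pos: [546.0, -183.7, 199.3]
tcp_rot: [-3.14, 0.0, 1.446]
contact_force: [-0.4, 0.4, -1.4]
opening: 0.773
grasp_force: 51.5
```

```bash
python3 - <<'E'
from rig import r,cams
import cv2,pickle
from h import *
f=cams.grab_frame('wrist'); cv2.imwrite('pics/w8.png',f['color']); pickle.dump(f,open('w8.pkl','wb'))
E
python3 cad.py 0,32,130 0,32,75
```

```text
t 15.73 tcp [ 546.  -183.2  199.3] rpy [-3.14   0.     1.446] open 0.774 F [-0.6 -0.4 -1.4] grip 51.5
-> (546.2, -186.7, 130.0, 1.4462963267948965) [-0.0034  0.0007  0.0693] [-0.001  0.     0.   ] rows 1.7
-> (546.2, -186.7, 75.0, 1.4462963267948965) [-0.0034  0.0008  0.1243] [-0.001  0.     0.   ] rows 3.0
```

View pics/w8.png

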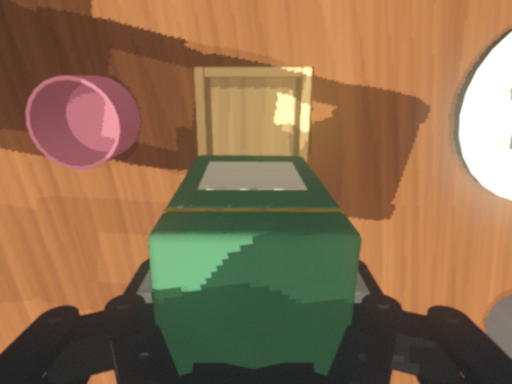

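The tin hangs straight and centred over the caddy (tin edges 195–310 against caddy walls 194–312). I lower it.

Emit:
send_rows(
  targets=[-0.003,0.001,0.02,0,0,0,-1,-0.003,0.001,0.045,0,0,0,-1,-0.003,0.001,0.07,0,0,0,-1,-0.003,0.001,0.09,0,0,0,-1,-0.003,0.001,0.105,0,0,0,-1,-0.003,0.001,0.115,0,0,0,-1,-0.003,0.001,0.122,0,0,0,-1,-0.003,0.001,0.124,0,0,0,-1,-0.003,0.001,0.124,0,0,0,-1],
)

```text
clock: 16.48
eef_pos: [546.7, -187.2, 75.2]
tcp_rot: [-3.14, 0.001, 1.446]
contact_force: [0.5, -0.4, -0.6]
opening: 0.772
grasp_force: 51.6
```

```bash
python3 cad.py 0,32,72 0,6,72 0,3,72
```

```text
t 16.48 tcp [ 546.7 -187.2   75.2] rpy [-3.140e+00  1.000e-03  1.446e+00] open 0.772 F [ 0.5 -0.4 -0.6] grip 51.6
-> (546.2, -186.7, 72.0, 1.4462963267948965) [ 0.0004 -0.0006  0.0032] [-0.001  0.001  0.   ] rows 0.1
-> (542.9, -212.5, 72.0, 1.4462963267948965) [-0.0256 -0.0006  0.0032] [-0.001  0.001  0.   ] rows 0.6
-> (542.6, -215.5, 72.0, 1.4462963267948965) [-0.0286 -0.0006  0.0032] [-0.001  0.001  0.   ] rows 0.7
```

Emit:
send_rows(
  targets=[0,0,0.003,0,0,0,-1,-0.004,0,0.003,0,0,0,-1,-0.008,0,0.003,0,0,0,-1,-0.012,0,0.003,0,0,0,-1,-0.016,0,0.003,0,0,0,-1,-0.02,0,0.003,0,0,0,-1,-0.023,0,0.003,0,0,0,-1,-0.025,0,0.003,0,0,0,-1,-0.025,0,0.003,0,0,0,-1],
)

```text
clock: 17.23
eef_pos: [543.5, -213.0, 72.1]
tcp_rot: [-3.141, 0.001, 1.445]
contact_force: [0.4, 1.0, -1.1]
opening: 0.77
grasp_force: 51.7
```

```bash
python3 cad.py 0,4,72
```

```text
t 17.23 tcp [ 543.5 -213.    72.1] rpy [-3.141e+00  1.000e-03  1.445e+00] open 0.770 F [ 0.4  1.  -1.1] grip 51.7
-> (542.7, -214.5, 72.0, 1.4462963267948965) [-0.0015 -0.0006  0.0001] [-0.001  0.001 -0.001] rows 0.0
```

Emit:
send_rows(
  targets=[-0.001,0,0,0,0,0,-1,-0.002,0,0,0,0,0,-1,-0.003,0,0,0,0,0,-1,-0.004,0,0,0,0,0,-1,-0.004,0,0,0,0,0,-1],
)

```text
clock: 17.65
eef_pos: [543.0, -215.6, 72.2]
tcp_rot: [-3.14, -0.001, 1.445]
contact_force: [0.6, 8.9, 2.9]
opening: 0.774
grasp_force: 51.7
```

Emit:
send_rows(
  targets=[0.003,0,0,0,0,0,-1,0.003,0,0.001,0,0,0,-1,0.003,0,0.002,0,0,0,-1,0.003,0,0.002,0,0,0,-1],
)

```text
clock: 17.98
eef_pos: [543.2, -214.0, 71.0]
tcp_rot: [-3.14, 0.002, 1.446]
contact_force: [-4.2, 1.3, 11.7]
opening: 0.77
grasp_force: 51.7
```

Tin is on the floor (11.7 N up). Release and rise.

Emit:
send_rows(
  targets=[0,0,0,0,0,0,0.7,0,0,0,0,0,0,1,0,0,0,0,0,0,1,0,0,0,0,0,0,1,0,0,-0.01,0,0,0,1,0,0,-0.03,0,0,0,1,0,0,-0.06,0,0,0,1,0,0,-0.1,0,0,0,1,0,0,-0.14,0,0,0,1,0,0,-0.18,0,0,0,1],
)

```text
clock: 18.82
eef_pos: [543.0, -213.3, 252.5]
tcp_rot: [-3.14, 0.001, 1.446]
contact_force: [1.7, -0.2, 0.1]
opening: 0.999
grasp_force: 0.0
```

```bash
python3 go.py 456.5,130.5,250,1.8 456.5,130.5,60,1.8; python3 -c "
from rig import r; print(r.sense()['qpos'].round(2))"
```

```text
t 18.82 tcp [ 543.  -213.3  252.5] rpy [-3.140e+00  1.000e-03  1.446e+00] open 0.999 F [ 1.7 -0.2  0.1] grip 0.0
-> (456.5, 130.5, 250.0, 1.8) [ 0.3303 -0.1287  0.0023] [-0.001  0.001 -0.354] rows 8.5
-> (456.5, 130.5, 60.0, 1.8) [ 0.3305 -0.1285  0.1923] [-0.001  0.001 -0.354] rows 9.7
[-0.38  0.27  1.7  -0.    1.17 -0.25]
```

```bash
python3 go.py 456.5,130.5,180,1.446
```

```text
t 18.82 tcp [ 543.  -213.3  252.5] rpy [-3.140e+00  1.000e-03  1.446e+00] open 0.999 F [ 1.7 -0.2  0.1] grip 0.0
-> (456.5, 130.5, 180.0, 1.446) [ 0.3304 -0.1286  0.0723] [-0.001  0.001 -0.   ] rows 8.7
```

Emit:
send_rows(
  targets=[0.33,-0.129,0.05,0,0,0,1,0.33,-0.129,0.05,0,0,0,1,0.33,-0.129,0.05,0,0,0,1,0.33,-0.129,0.05,0,0,0,1,0.33,-0.129,0.05,0,0,0,1,0.33,-0.129,0.05,0,0,0,1,0.33,-0.129,0.05,0,0,0,1,0.33,-0.129,0.05,0,0,0,1,0.33,-0.129,0.06,0,0,0,1,0.33,-0.129,0.07,0,0,0,1,0.33,-0.129,0.07,0,0,0,1,0.33,-0.129,0.07,0,0,0,1],
)

```text
clock: 19.82
eef_pos: [456.4, 129.7, 180.0]
tcp_rot: [-3.14, 0.002, 1.447]
contact_force: [-1.2, -0.1, -0.5]
opening: 1.002
grasp_force: 0.0
```

```bash
python3 go.py 456.5,130.5,63,1.446; python3 - <<'E'
from rig import cams
from h import *
t=cams.grab_frame('top'); f=cams.grab_frame('wrist')
im=np.zeros((384,800,3),np.uint8); im[:,:512]=f['color']; im[:192,512:]=cv2.resize(t['color'][125:209,274:400],(288,192),interpolation=cv2.INTER_CUBIC)
cv2.imwrite('pics/v9.png',im)
E
```

```text
t 19.82 tcp [456.4 129.7 180. ] rpy [-3.140e+00  2.000e-03  1.447e+00] open 1.002 F [-1.2 -0.1 -0.5] grip 0.0
-> (456.5, 130.5, 63.0, 1.446) [0.001  0.0002 0.117 ] [-0.002  0.002  0.001] rows 2.8
```

View pics/v9.png

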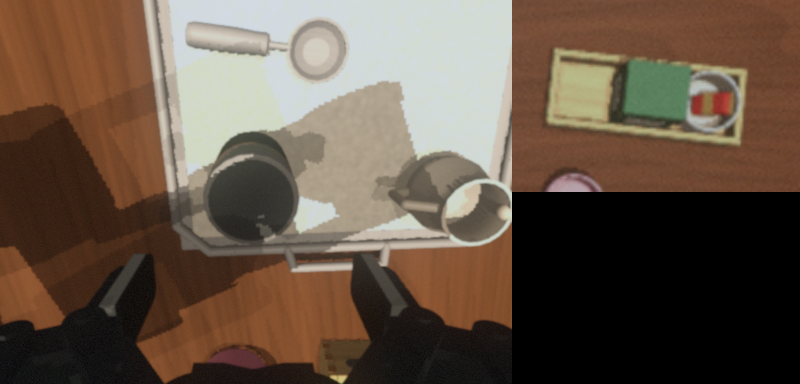

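The jar lid is centred between the fingers (252,198), and the creamer handle at (400,195) is clear. In the top inset the tin stands upright against the bowl.

Emit:
send_rows(
  targets=[0.001,0,0.025,0,0,0,1,0.001,0,0.05,0,0,0,1,0.001,0,0.07,0,0,0,1,0.001,0,0.09,0,0,0,1,0.001,0,0.105,0,0,0,1,0.001,0,0.115,0,0,0,1,0.001,0,0.117,0,0,0,1,0.001,0,0.117,0,0,0,0.6,0.001,0,0.117,0,0,0,0.5,0.001,0,0.117,0,0,0,-1,0.001,0,0.117,0,0,0,-1,0.001,0,0.117,0,0,0,-1],
  grip_force=50,
)

```text
clock: 20.92
eef_pos: [457.0, 131.0, 63.9]
tcp_rot: [3.142, 0.001, 1.446]
contact_force: [-2.8, -1.9, 7.0]
opening: 0.761
grasp_force: 55.6
```

Emit:
send_rows(
  targets=[0,0,0,0,0,0,-1,0,0,0,0,0,0,-1],
)

```text
clock: 21.08
eef_pos: [457.0, 131.0, 63.9]
tcp_rot: [3.142, 0.001, 1.446]
contact_force: [-3.2, -1.2, 7.4]
opening: 0.759
grasp_force: 55.6
```

```bash
python3 cad.py 0,78,230
```

```text
t 21.08 tcp [457.  131.   63.9] rpy [3.142e+00 1.000e-03 1.446e+00] open 0.759 F [-3.2 -1.2  7.4] grip 55.6
-> (551.9, -141.1, 230.0, 1.4462963267948965) [-0.2583  0.128  -0.166 ] [ 0.     0.001 -0.   ] rows 8.0
```

Emit:
send_rows(
  targets=[0,0,-0.02,0,0,0,-1,0,0,-0.05,0,0,0,-1,0,0,-0.09,0,0,0,-1,0,0,-0.13,0,0,0,-1,-0.02,0.01,-0.16,0,0,0,-1,-0.056,0.028,-0.166,0,0,0,-1,-0.092,0.046,-0.166,0,0,0,-1,-0.128,0.064,-0.166,0,0,0,-1,-0.164,0.082,-0.166,0,0,0,-1,-0.2,0.1,-0.166,0,0,0,-1,-0.23,0.114,-0.166,0,0,0,-1,-0.25,0.124,-0.166,0,0,0,-1],
)

```text
clock: 22.08
eef_pos: [549.1, -135.6, 229.1]
tcp_rot: [-3.141, 0.002, 1.444]
contact_force: [0.5, -0.3, -4.5]
opening: 0.764
grasp_force: 58.0
```

```bash
python3 cad.py 0,78,150 0,78,66; python3 - <<'E'
import pickle
from h import *
f=pickle.load(open('w8.pkl','rb')); f['xyz']=np.array(f['xyz'])+[456.4-546,129.7+183.2,180-199.3]
im=cv2.imread('pics/v9.png')
for v in (152,198,244): print(plane(f,252,v,106).round(1))
for u in (206,299): print(plane(f,u,198,106).round(1))
E
```

```text
t 22.08 tcp [ 549.1 -135.6  229.1] rpy [-3.141e+00  2.000e-03  1.444e+00] open 0.764 F [ 0.5 -0.3 -4.5] grip 58.0
-> (551.9, -141.1, 150.0, 1.4462963267948965) [-0.005   0.0035  0.0791] [-0.     0.002 -0.002] rows 1.9
-> (551.9, -141.1, 66.0, 1.4462963267948965) [-0.0048  0.0035  0.1631] [-0.     0.002 -0.002] rows 3.9
[460.6 163.3 106. ]
[456.6 132.1 106. ]
[452.2  97.9 106. ]
[425.8 136.  106. ]
[488.  128.1 106. ]
```

Emit:
send_rows(
  targets=[-0.005,0.003,0,0,0,0,-1,-0.005,0.003,0,0,0,0,-1,-0.005,0.003,0.02,0,0,0,-1,-0.005,0.003,0.04,0,0,0,-1,-0.005,0.003,0.06,0,0,0,-1,-0.005,0.003,0.08,0,0,0,-1,-0.005,0.003,0.1,0,0,0,-1,-0.005,0.003,0.115,0,0,0,-1,-0.005,0.003,0.125,0,0,0,-1,-0.005,0.003,0.125,0,0,0,-1],
)

```text
clock: 22.92
eef_pos: [549.1, -136.4, 102.1]
tcp_rot: [-3.137, 0.0, 1.447]
contact_force: [-0.4, -0.2, -3.9]
opening: 0.763
grasp_force: 58.0
```

```bash
python3 cad.py 0,77.5,66 0,77.5,63.5
```

```text
t 22.92 tcp [ 549.1 -136.4  102.1] rpy [-3.137  0.     1.447] open 0.763 F [-0.4 -0.2 -3.9] grip 58.0
-> (551.8, -141.6, 66.0, 1.4462963267948965) [-0.0049  0.0035  0.036 ] [-0.005  0.     0.   ] rows 0.9
-> (551.8, -141.6, 63.5, 1.4462963267948965) [-0.0049  0.0035  0.0385] [-0.005  0.     0.   ] rows 0.9
```

Emit:
send_rows(
  targets=[-0.005,0.003,0,-0.005,0,0,-1,-0.005,0.003,0,-0.005,0,0,-1,-0.005,0.003,0.01,-0.005,0,0,-1,-0.005,0.003,0.02,-0.005,0,0,-1,-0.005,0.003,0.028,-0.005,0,0,-1,-0.005,0.003,0.034,-0.005,0,0,-1,-0.005,0.003,0.034,-0.005,0,0,-1,-0.005,0.003,0.034,-0.005,0,0,-1],
)

```text
clock: 23.58
eef_pos: [552.7, -143.1, 69.3]
tcp_rot: [3.139, 0.001, 1.446]
contact_force: [0.2, -0.6, -2.6]
opening: 0.761
grasp_force: 58.0
```

```bash
python3 cad.py 0,77.5,63.5
```

```text
t 23.58 tcp [ 552.7 -143.1   69.3] rpy [3.139e+00 1.000e-03 1.446e+00] open 0.761 F [ 0.2 -0.6 -2.6] grip 58.0
-> (551.8, -141.6, 63.5, 1.4462963267948965) [ 0.0014 -0.0011  0.0058] [ 0.002  0.001 -0.001] rows 0.1
```

Emit:
send_rows(
  targets=[0.001,-0.001,0.002,0,0,0,-1,0.001,-0.001,0.004,0,0,0,-1,0.001,-0.001,0.005,0,0,0,-1,0.001,-0.001,0.006,0,0,0,-1,0.001,-0.001,0.006,0,0,0,-1],
)

```text
clock: 24.0
eef_pos: [552.3, -142.1, 64.0]
tcp_rot: [3.138, 0.001, 1.446]
contact_force: [1.0, 0.6, -4.3]
opening: 0.76
grasp_force: 58.3
```

Emit:
send_rows(
  targets=[0,0,0.001,0,0,0,-1,0,0,0.002,0,0,0,-1,0,0,0.002,0,0,0,-1],
)

```text
clock: 24.25
eef_pos: [552.4, -142.2, 63.8]
tcp_rot: [3.137, 0.001, 1.446]
contact_force: [-7.4, 2.3, 16.8]
opening: 0.762
grasp_force: 60.0
```

Jar is on the floor (16.8 N up). Release and rise.

Emit:
send_rows(
  targets=[0,0,-0.001,0,0,0,-1,0,0,-0.001,0,0,0,0.7,0,0,-0.001,0,0,0,1,0,0,-0.001,0,0,0,1,0,0,-0.001,0,0,0,1,0,0,-0.01,0,0,0,1,0,0,-0.03,0,0,0,1,0,0,-0.06,0,0,0,1,0,0,-0.1,0,0,0,1,0,0,-0.14,0,0,0,1,0,0,-0.18,0,0,0,1,0,0,-0.2,0,0,0,1],
)

```text
clock: 25.25
eef_pos: [553.1, -142.2, 267.9]
tcp_rot: [3.132, 0.002, 1.446]
contact_force: [0.8, 0.3, 0.7]
opening: 0.999
grasp_force: 0.0
```

Emit:
send_rows(
  targets=[0.16,-0.2,-0.05,0,0,0,1,0.16,-0.2,-0.05,0,0,0,1,0.16,-0.2,-0.05,0,0,0,1,0.16,-0.2,-0.05,0,0,0,1,0.16,-0.2,-0.05,0,0,0,1,0.16,-0.2,-0.05,0,0,0,1,0.16,-0.2,-0.05,0,0,0,1,0.16,-0.2,-0.05,0,0,0,1],
)

```text
clock: 25.92
eef_pos: [371.4, 43.4, 312.4]
tcp_rot: [3.136, -0.0, 1.449]
contact_force: [0.1, -0.3, 0.1]
opening: 0.999
grasp_force: 0.0
```

```bash
python3 - <<'E'
from rig import cams
from h import *
t=cams.grab_frame('top'); s=cams.grab_frame('scene')
a=cv2.resize(t['color'][105:225,95:400],(800,315),interpolation=cv2.INTER_CUBIC); b=cv2.resize(s['color'][165:285,120:425],(726,285),interpolation=cv2.INTER_CUBIC)
im=np.zeros((600,800,3),np.uint8); im[:315]=a; im[315:,:726]=b; cv2.imwrite('pics/v10.png',im)
E
```

```text
(no output)
```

View pics/v10.png

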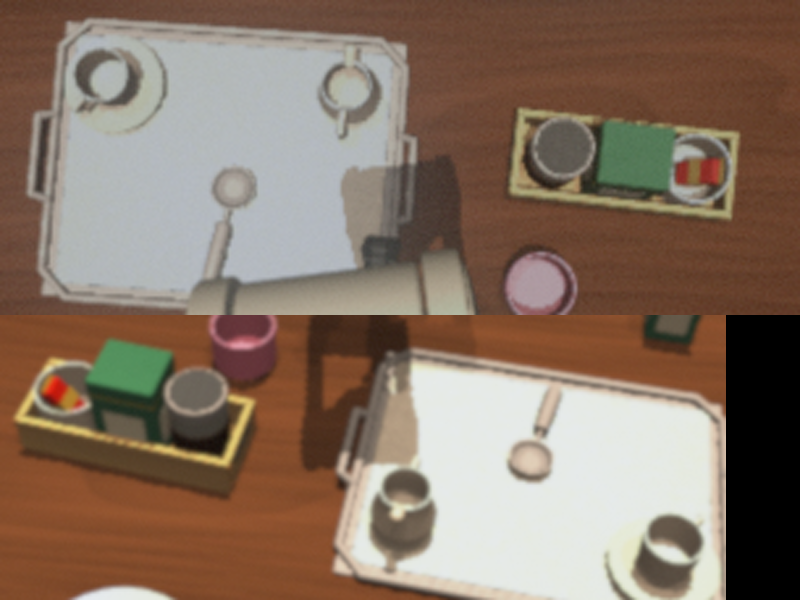

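All three stand upright in a row: jar (562,150), tin (637,157) and bowl (698,170), with the biscuit inside the bowl. The crockery and spoon look unmoved and the gripper is clear.

```bash
python3 -c "
from rig import r; print(r.sign_off())"
```

```text
the job is handed in; nothing more can be done
None
```

I handed the job in at about 26 s: bowl, tin and jar stand upright in a row in the caddy with the biscuit in the bowl, and the crockery and teaspoon look unmoved in the last picture; no verdict came back.

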